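# Set up a rinsed test panel for air drying

## Task

Take the rinsed blue test panel from the draining rack, stand it upright on its short thin edge in the slot of the drying stand, fully down, and let go of it. Then take the crank handle of the air valve's red hand wheel, turn it clockwise until the valve comes to its stop, and from there back it off counter-clockwise exactly two full turns. Finish while still holding the handle there, and leave everything else on the bench where it is.

Things in the scene. Friction and masses are not known exactly. Their poses are not given: they have to be found in the camera images.
- panel: flat panel 60 x 110 x 8 mm, about 120 g, aluminium, one face blue. Origin: middle of one short edge, the lower one in the rack. x: out of the blue face; y: along the width; z: along the length. It leans on the rack 40 degrees from upright, upper edge toward the robot, blue face up and away; the upper 45 mm are free all round, to be pinched through the thickness by a tool tilted along the panel
- panel_mid (a point): the middle of the panel: 55 mm from both short edges, half way through the thickness; axes as the panel's
- drain_rack: white drip tray, 150 x 120 x 14 mm, fixed, with a steel wire easel: two sloping 6 mm wires, 48 mm apart across the panel, with upturned ends, carry the panel's lower 64 mm; highest point 84 mm above the bench. Origin: centre of the underside; the panel's upper edge (about 120 mm above the bench) points to its -x
- drying_stand: base plate 180 (x) x 330 (y) x 10 mm, fixed; origin: centre of the underside. On its +y half a white slotted holder, on its -y half a brass valve with a red hand wheel. Toward -x, at x = -62 mm, a pipe (top 50 mm above the bench), a pressure gauge at y = -18 mm (top 103 mm) and a nozzle at y = 100 mm (top 88 mm, reaching to x = -30) that points along +x at the panel's place
- slot_floor (a point): centre of the floor of the slot, 18 mm above the bench, axes as the stand's. The slot is 10 mm wide (x), 66 mm long (y) and 20 mm deep, its mouth bevelled by 4 mm; its white block is 44 (x) x 92 (y) mm, its top 38 mm above the bench. The panel stands in it with its width along y, either face to the nozzle
- wheel_axis (a point): point on the vertical axis of the hand wheel, at the height of the middle of the crank handle, 136.5 mm above the bench. Wheel 106 mm across, top of the rim 109 mm above the bench; a steel spindle rises out of its hub as the valve opens, 3 mm a turn, its top at most 125 mm above the bench
- handle_mid (a point): middle of the black crank handle, 136.5 mm above the bench: an upright round sleeve 19 mm across (21 mm at its top collar), from 114 to 164 mm above the bench, 48 mm from the wheel's axis. It spins freely on its pin, so a gripper that holds it from above can go round the circle without turning
- crank_handle: the same black sleeve; origin: the centre of its lower end, 114 mm above the bench
- valve_wheel (a joint): angle of the hand wheel in rad, 0 at the closed stop, growing counter-clockwise seen from above (opening); 6.283 is one turn. It begins 0.3 to 1.2 turns open. It turns with a steady friction of about 0.12 N m (2.5 N at the handle) and stays where it is left.
- wash_bottle: white plastic wash bottle with red cap and bent spout, 199 mm tall, bystander; origin: centre of its underside
- label_tape: roll of green tape, 78 mm across, 19 mm tall, bystander; origin: centre of its underside
- tube50_1: capped tube, 34 mm across, 114 mm tall, standing behind the stand, bystander; origin: centre of its underside
Mind the look-alikes: they are no part of the job. Of the things that look like the panel, the smaller one is meant.

How it is judged:
By the outcome, as a careful person would: the job done as asked, in the order asked, and still so for the second after the job is handed in, while the arm keeps its last pose, push and grip.
It also fails if it takes over 72 s, if anything falls off the work surface, if the arm or the gripper's body presses on something with over 40 N, if the wrist force passes 120 N, or if a joint passes its speed limit or range.

## Robot

A 6-joint arm with a two-finger parallel gripper is mounted at the origin on a cart in front of the work surface, level with it; the furniture and walls round the work are solid. World frame = base frame: x ahead of the robot, y to its left, z up, the work surface at z = 0. Lengths are in m, angles in rad, forces in N, time in s.
With the tool pointing down it reaches from about 0.325 to 0.9 m from the base axis. Payload 6.1 kg.
Tool frame: the origin (TCP) lies between the finger pads, 19 mm behind the fingertips; this is the grasp point; z points along the fingers, y is the line along which they close (so a half turn about z gives the same grasp; the last joint's range is limited). The gripper opens to 87 mm and grips with 3 to 60 N. Pads are 19 mm wide; open, the fingers measure 117 mm over their backs; the gripper's body (75 mm by 190 mm) begins 51 mm behind the grasp point.
Start: joints at [1.166, 0.22, 1.526, -0, 1.395, -0.126], TCP at [0.172, 0.601, 0.241] pointing down, gripper open.
Joint ranges: [-2.98, 2.98], [-0.91, 2.08], [0.09, 2.57], [-1.24, 4.39], [0.2, 2.65], [-2.68, 2.68]. Speed limits (rad/s): [2.57, 2.57, 3.01, 3.14, 3.14, 3.14].

## Interface

Orientations are given as a rotation vector (axis times angle).
In Python, from bench import * gives the robot as it stands. The module is installed in compiled form; this text tells all that it offers.
- The arm moves only by the shell command python3 -m inch 'ROWS'. ROWS is rows parted by semicolons, their numbers by spaces, 1 to 10 of them, each of 7 numbers: the finger opening in m, then dx, dy, dz in m, then a rotation vector rx, ry, rz in rad; each row shifts and turns the commanded pose from where the row before left it, along the tool's axes as they then stand; what a row does not reach is not made up. A row lasts 1/10 s, in which the tool goes at most 0.05 m and 0.15 rad, less where a joint would pass 70% of its speed; a pose out of reach is approached as far as the arm can. The fingers move at their own pace and stop on an object; the grip force is fixed at half the most. Time passes only in rows, so rows that do not move let the fingers close. It prints the time, the measured TCP pose, the force, the opening and the grip force at its end.
- sense(): the state, without advancing time (a new reading comes with each control period).
- snapshot(name): name is "side" or "top"; returns a dict with "img" (480x640x3 uint8, red, green, blue), "range_z" (480x640 float32, m along the optical axis (not along the pixel's ray), 0 where there is no reading), "fx", "fy", "cx", "cy" (pixels), "T" (4x4, takes a point from camera to world coordinates). Camera axes: x right, y up, looking along -z (the intrinsics and any distortion apply to the point x, -y, -z); pixel columns grow to the right and rows downward; lengths in m; the calibration is good to about 2 mm. A picture is of the moment at which its call begins.
- close_job(): hands the job in; it is judged then, once.
Trained networks look in a picture, given as the dict that the camera call returned (one of the last four; its "shot" number tells which), for a name from the list of things; names that differ only in an ending like _2 or _b are one class to them, and where a whole thing is asked for, a point or a joint stands for the part that bears it (a point fixed in the world has none). Each returns a list of dicts, best first, with "score" (0 to 1); they miss things now and then, are a little off and sometimes report something else, mostly with a low value. They report only what shows in the picture. A call takes as long as a camera call. They do not tell look-alikes from the thing itself.
- recognise(thing, picture): "extent" ([centre column, centre row, width, height] in pixels, round what is visible of it).
- cut_out(thing, picture): "pixels" (480x640 bool, what is visible of it) and "extent" ([centre column, centre row, width, height] in pixels, round what is visible of it).
The state is a dict: "time": time; "joint_positions": joint angles; "qvel": joint speeds; "joint_torque": joint torques, N m; "tcp_pos": TCP position; "eef_rot": TCP orientation; "force": force on the tool from outside, world axes, zero at the start; "ft_torque": the same for the moment, N m; "grip_width": finger opening in m; "grip_force": force on a finger pad.
Only numpy, scipy, OpenCV 4.12 (cv2) and the standard library are available. Lean on these libraries where they do the work, as an engineer would, in place of code of your own. Each camera call takes 0.05 s, during which the arm holds its last target. There are 200 camera calls.

## Working session

There is one attempt and no reset: what is moved stays moved. The work goes in short steps, Python scripts to look and compute and a shell command to move; the robot and the scene stay as the last step left them, time stands still between calls to the robot, and variables do not carry over. Pictures are saved under pics/ and viewed, at most 10 in all, crops included, and the job is handed in when it is done.

```bash
mkdir -p pics; cat > h.py <<'E'
from bench import *
import numpy as np, cv2
from scipy.spatial.transform import Rotation as R
def cloud(s):
    v,u=np.mgrid[0:480,0:640]; z=s["range_z"]
    p=np.stack([(u-s["cx"])/s["fx"]*z,-(v-s["cy"])/s["fy"]*z,-z],-1)
    return p@s["T"][:3,:3].T+s["T"][:3,3]
def save(n,img): cv2.imwrite("pics/"+n,cv2.cvtColor(img,cv2.COLOR_RGB2BGR))
E
python3 - <<'E'
from h import *
np.set_printoptions(precision=4,suppress=True)
for n in("top","side"):
    s=snapshot(n); save(n+"1.png",s["img"]); c=cloud(s); print(n,[k for k in s],s["T"][:3,3],s["fx"])
    for t in("panel","drain_rack","drying_stand","valve_wheel","crank_handle","wash_bottle","label_tape","tube50_1"):
        for d in cut_out(t,s)[:3]:
            m=d["pixels"]&(s["range_z"]>0); p=c[m]
            print(t,round(d["score"],2),np.round(d["extent"]),m.sum(),np.median(p,0) if len(p) else None, np.percentile(p,98,axis=0) if len(p) else None)
print(sense())
E
```

```text
top ['img', 'range_z', 'fx', 'fy', 'cx', 'cy', 'T', 'shot'] [0.4268 0.1833 1.3834] 530.9534434721212
panel 0.94 [139. 316.  69.  64.] 2104 [0.4117 0.6349 0.012 ] [0.4823 0.703  0.0183]
panel 0.62 [267. 288.  25.  32.] 717 [0.4792 0.3028 0.0895] [0.5163 0.333  0.1247]
panel 0.26 [271. 290.  51.  62.] 1886 [0.4728 0.2899 0.0056] [0.554  0.3598 0.0314]
drain_rack 0.68 [273. 290.  54.  66.] 2182 [0.4727 0.2897 0.0057] [0.5553 0.3628 0.048 ]
drying_stand 0.62 [422. 255. 136.  81.] 8779 [ 0.5701 -0.0849  0.0121] [0.6661 0.0719 0.1118]
valve_wheel 0.67 [468. 251.  42.  48.] 851 [ 0.5752 -0.18    0.1079] [ 0.6249 -0.1364  0.1655]
crank_handle 0.54 [465. 230.  10.   9.] 102 [ 0.6152 -0.163   0.1598] [ 0.6429 -0.1567  0.1685]
wash_bottle 0.75 [304. 216.  27.  32.] 513 [0.6751 0.2189 0.0198] [0.7101 0.2525 0.0256]
wash_bottle 0.73 [272. 200.  36.  32.] 766 [0.697  0.2976 0.1227] [0.7331 0.3304 0.1978]
label_tape 0.95 [303. 218.  29.  32.] 544 [0.6732 0.2186 0.0197] [0.7097 0.2545 0.0256]
label_tape 0.46 [267. 287.  31.  33.] 733 [0.4793 0.303  0.088 ] [0.5188 0.3332 0.1247]
tube50_1 0.66 [386. 
[... 948 characters left out ...]
2801 0.0812] [0.7403 0.3065 0.173 ]
label_tape 0.56 [336. 270.  26.  16.] 434 [0.6753 0.2049 0.0167] [0.7097 0.2526 0.022 ]
tube50_1 0.69 [378. 296.  17.  46.] 372 [ 0.7578 -0.0013  0.0754] [0.7748 0.0201 0.1165]
{'time': 0.9, 'joint_positions': array([ 1.1659,  0.2203,  1.5265, -0.    ,  1.3947, -0.1261]), 'qvel': array([-0.0007,  0.0006,  0.0006,  0.0007, -0.0007, -0.0002]), 'joint_torque': array([  0.001 , -49.4553, -38.7716,   0.0699,   0.0465,  -0.    ]), 'tcp_pos': array([0.172 , 0.6009, 0.2413]), 'eef_rot': array([0.4365, 3.1111, 0.0002]), 'force': array([-0.3988,  0.0581,  0.1744]), 'ft_torque': array([ 0.0579, -0.0141,  0.0124]), 'grip_force': 0.0, 'grip_width': 0.08716531998699797}
```

View images.

View pics/top1.png

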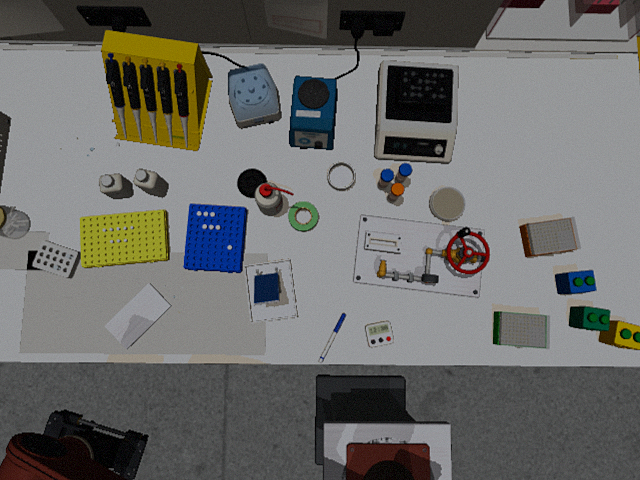

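```bash
python3 - <<'E'
import cv2
im=cv2.imread("pics/top1.png"); a=cv2.resize(im[240:340,220:320],(400,400),interpolation=cv2.INTER_CUBIC)
b=cv2.resize(im[200:300,340:500],(640,400),interpolation=cv2.INTER_CUBIC)[:, 240:]
cv2.imwrite("pics/crop1.png",cv2.hconcat([a,b]))
E
```

```text
(no output)
```

View pics/crop1.png

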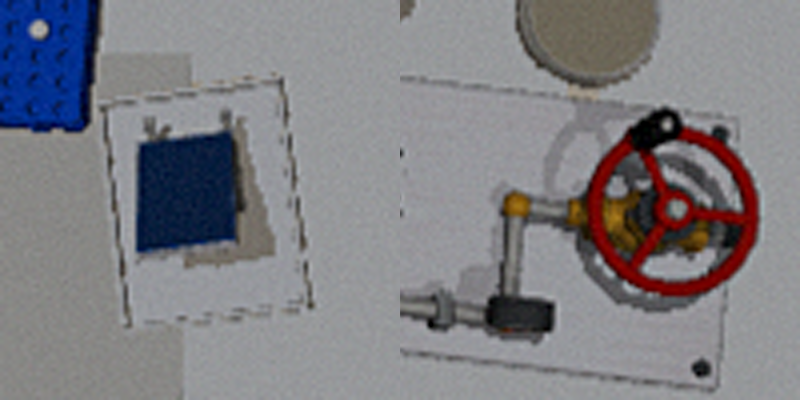

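View pics/side1.png

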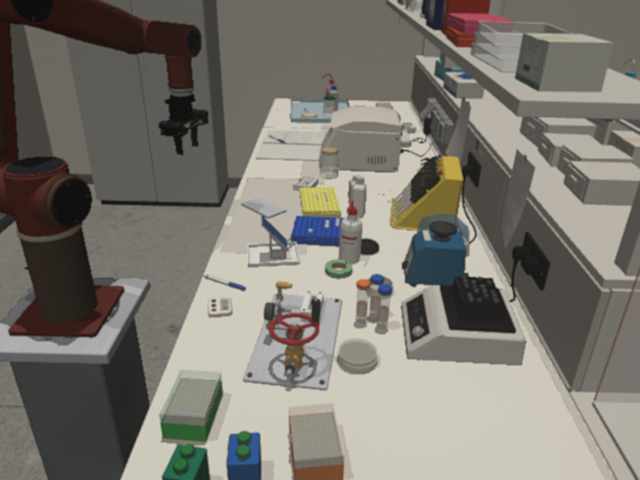

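Panel candidates: the blue plate on the rack at (267,288) and the larger pale plate lying at (139,316). The blue well rack at (215,238) and the yellow rack at (125,238) can also be ruled out. I choose (267,288): it is blue, smaller, and leans on the wire easel, and the crop confirms this. The slot is at about (383,241), the wheel at (467,251) and the black handle at (465,231).

```bash
cat > m.py <<'E'
from h import *
np.set_printoptions(precision=4,suppress=True)
from scipy.optimize import least_squares
def rect(p): return cv2.minAreaRect((p[:,:2]*1000).astype(np.float32))
if __name__=="__main__":
  for n in("top","side"):
    s=snapshot(n); c=cloud(s); ok=s["range_z"]>0
    def box(x0,x1,y0,y1,z0,z1): return ok&(c[...,0]>x0)&(c[...,0]<x1)&(c[...,1]>y0)&(c[...,1]<y1)&(c[...,2]>z0)&(c[...,2]<z1)
    print(n,"bench z",np.median(c[box(.45,.7,.1,.2,-.03,.03)][:,2]))
    # panel
    im=s["img"].astype(int); blue=(im[...,2]>im[...,0]+30)
    m=box(.40,.58,.22,.37,.03,.14)&blue; p=c[m]; ctr=np.median(p,0)
    for _ in range(3):
        q=p if _==0 else p[np.abs((p-ctr)@nn)<.003]; ctr=q.mean(0); nn=np.linalg.svd(q-ctr)[2][2]; nn*=np.sign(nn[2])
    up=np.array([0,0,1])-nn*nn[2]; up/=np.linalg.norm(up); w=np.cross(up,nn)
    ab=np.stack([(q-ctr)@w,(q-ctr)@up],1); r=rect(ab); off=np.array(r[0])/1000
    pc=ctr+off[0]*w+off[1]*up
    print("panel face n",nn,"tilt",np.degrees(np.arccos(up[2])),"yaw",np.degrees(np.arctan2(nn[1],nn[0])),"rect",r,"n",len(q),"centre",pc,"mid",pc-.004*nn)
    # tray
    m=box(.36,.6,.19,.40,.008,.02)&~blue; print("tray",rect(c[m]),m.sum())
    # plate
    m=box(.45,.7,-.28,.11,.004,.015); m=cv2.morphologyEx(m.astype(np.uint8),cv2.MORPH_OPEN,np.ones((3,3)))>0; print("plate",rect(c[m]),m.sum())
    m=box(.55,.68,-.03,.09,.030,.046); m=cv2.morphologyEx(m.astype(np.uint8),cv2.MORPH_OPEN,np.ones((2,2)))>0; print("block",rect(c[m]),m.sum(),np.median(c[m],0))
    red=(im[...,0]>im[...,1]+40)&(im[...,0]>im[...,2]+40)
    p=c[box(.5,.7,-.25,-.1,.095,.118)&red]
    f=least_squares(lambda a:np.where(np.hypot(*(p[:,:2]-a).T)>.03,np.hypot(*(p[:,:2]-a).T)-.047,0),[.575,-.18],loss="soft_l1",f_scale=.002).x
    print("wheel",f,"rect",rect(p),len(p))
    dark=im.max(-1)<70
    p=c[box(.55,.68,-.24,-.1,.125,.175)&dark]; print("handle",np.median(p,0),p.min(0),p.max(0),len(p)); p=p[p[:,2]>.155]; print("top",p.mean(0) if len(p) else 0,len(p))
E
python3 m.py
```

```text
top bench z 0.002511068587873755
panel face n [0.7569 0.1202 0.6424] tilt 39.967929850075045 yaw 9.020722629003231 rect ((0.18321800231933594, -4.237934112548828), (58.93101119995117, 112.93507385253906), 0.1672944277524948) n 617 centre [0.4853 0.3047 0.0828] mid [0.4823 0.3043 0.0802]
tray ((480.5281982421875, 295.56256103515625), (208.50283813476562, 238.00767517089844), 89.64354705810547) 704
plate ((575.0783081054688, -85.71083068847656), (331.00482177734375, 181.63726806640625), 83.73045349121094) 5132
block ((545.5391235351562, 91.67489624023438), (90.3370361328125, 285.9940490722656), 34.7934684753418) 505 [0.604  0.0127 0.0378]
wheel [ 0.5716 -0.1845] rect ((570.7901000976562, -185.1548309326172), (99.78152465820312, 103.28175354003906), 1.3056808710098267) 564
handle [ 0.6147 -0.1619  0.1623] [ 0.6072 -0.1759  0.1265] [ 0.6241 -0.1563  0.1683] 76
top [ 0.6154 -0.165   0.1638] 49
side bench z 0.0017287932873091272
panel face n [0.7545 0.1276 0.6437] tilt 40.07147555216773 yaw 9.60229175538542 rect ((-1.4212360382080078, -1.0662918090820312), (102.67548370361328, 50.960079193115234), 87.39509582519531) n 143 centre [0.4847 0.297  0.0844] mid [0.4817 0.2965 0.0818]
tray ((490.667236328125, 299.9208679199219), (162.73165893554688, 191.4585723876953), 83.20118713378906) 289
plate ((597.4205932617188, -87.01974487304688), (339.9720458984375, 225.89364624023438), 83.53868865966797) 4765
block ((605.997314453125, -494.63629150390625), (1197.8492431640625, 52.26744842529297), 89.73808288574219) 226 [0.6    0.0277 0.0371]
wheel [ 0.5728 -0.1889] rect ((571.8341674804688, -188.76702880859375), (100.61454772949219, 103.47876739501953), 30.035390853881836) 537
handle [ 0.6158 -0.1747  0.1479] [ 0.6088 -0.1796  0.1253] [ 0.6241 -0.1642  0.1669] 137
top [ 0.6163 -0.1737  0.1614] 45
```

```bash
cat >> h.py <<'E'
np.set_printoptions(precision=4,suppress=True)
n=np.array([np.cos(np.radians(9.2))*np.sin(np.radians(50)),np.sin(np.radians(9.2))*np.sin(np.radians(50)),np.cos(np.radians(50))])
up=np.array([0,0,1])-n*n[2]; up/=np.linalg.norm(up)
MID=np.array([.482,.302,.0775])
RG=np.stack([np.cross(n,-up),n,-up],1)
def plan(pos,Rt):
    s=sense(); R0=R.from_rotvec(s["eef_rot"]).as_matrix(); d=np.asarray(pos)-s["tcp_pos"]
    print("t",round(s["time"],2),"d world",d,"in tool",R0.T@d,"in target tool",Rt.T@d,"rot",R.from_matrix(R0.T@Rt).as_rotvec())
E
python3 - <<'E'
from h import *
plan(MID+.134*up,RG)
s=snapshot("top"); c=cloud(s); ok=s["range_z"]>0
# plate frame
m=ok&(c[...,0]>.45)&(c[...,0]<.7)&(c[...,1]>-.28)&(c[...,1]<.11)&(c[...,2]>.004)&(c[...,2]<.015)
m=cv2.morphologyEx(m.astype(np.uint8),cv2.MORPH_OPEN,np.ones((3,3)))>0
r=cv2.minAreaRect((c[m][:,:2]*1000).astype(np.float32)); O=np.array(r[0])/1000; yaw=np.radians(r[2]-90); print(r)
M=np.array([[np.cos(yaw),-np.sin(yaw)],[np.sin(yaw),np.cos(yaw)]])
l=(c[...,:2]-O)@M; z=c[...,2]
b=ok&(abs(l[...,0]-.03)<.06)&(abs(l[...,1]-.1)<.062)&(z>.034)&(z<.046)
p=l[b]; print("block local",np.percentile(p,[2,50,98],axis=0),b.sum())
b2=ok&(z>.012)&(z<.036)&(abs(l[...,0]-p[:,0].mean())<.012)&(abs(l[...,1]-p[:,1].mean())<.04); print("slot",l[b2].mean(0),b2.sum())
print("wheel local",(np.array([.5722,-.1865])-O)@M)
g=s["img"][225:260,355:410].astype(np.uint8); save("slot.png",cv2.resize(g,None,fx=12,fy=12,interpolation=cv2.INTER_NEAREST))
E
```

```text
t 1.0 d world [ 0.225  -0.3126 -0.0611] in tool [-0.3023 -0.2387  0.0611] in target tool [-0.3446  0.0926  0.1574] rot [-0.6209 -0.3942  1.0831]
((597.386962890625, -88.27642822265625), (332.62890625, 228.19476318359375), 84.14662170410156)
block local [[-0.0243  0.0559]
 [-0.0027  0.1001]
 [ 0.0193  0.145 ]] 477
slot [-0.0006  0.0978] 154
wheel local [-0.015  -0.1003]
```

View pics/slot.png

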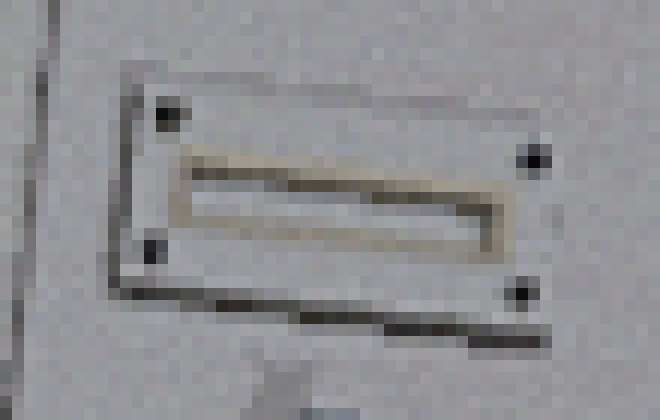

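```bash
python3 -m inch '.06 -.0378 -.0298 0 0 0 0;.06 -.0378 -.0298 0 0 0 0;.06 -.0378 -.0298 0 0 0 0;.06 -.0378 -.0298 0 0 0 0;.06 -.0378 -.0298 0 0 0 0;.06 -.0378 -.0298 0 0 0 0;.06 -.0378 -.0298 0 0 0 0;.06 -.0378 -.0298 0 0 0 0'
python3 -m inch '.05 0 0 0 -.069 -.0438 .1203;.05 0 0 0 -.069 -.0438 .1203;.05 0 0 0 -.069 -.0438 .1203;.05 0 0 0 -.069 -.0438 .1203;.05 0 0 0 -.069 -.0438 .1203;.05 0 0 0 -.069 -.0438 .1203;.05 0 0 0 -.069 -.0438 .1203;.05 0 0 0 -.069 -.0438 .1203;.05 0 0 0 -.069 -.0438 .1203;.05 0 0 0 0 0 0'
python3 -c "
from h import *
plan(MID+.134*up,RG); plan(MID+.034*up,RG); print(sense()['joint_positions'])"
```

```text
time: 1.85
tcp_pos: [0.398, 0.2868, 0.2416]
eef_rot: [0.436, 3.11, 0.001]
force: [0.6, 0.2, 0.4]
grip_width: 0.0603
grip_force: 0.0
time: 2.85
tcp_pos: [0.3957, 0.2879, 0.2395]
eef_rot: [1.648, 2.037, 0.691]
force: [-0.1, -0.2, -0.3]
grip_width: 0.0501
grip_force: 0.0
t 2.85 d world [ 0.0012  0.0003 -0.0594] in tool [ 0.0012 -0.0358  0.0473] in target tool [ 0.0001 -0.0372  0.0463] rot [-0.0285 -0.0125  0.0455]
t 2.85 d world [ 0.0647  0.0106 -0.136 ] in tool [-0.0001 -0.033   0.1473] in target tool [ 0.0001 -0.0372  0.1463] rot [-0.0285 -0.0125  0.0455]
[ 0.6571 -0.5429  2.3324 -0.4158  0.784   0.6578]
```

```bash
python3 -m inch '.05 0 0 0 -.0285 -.0125 .0455;.05 0 -.0186 .023 0 0 0;.05 0 -.0186 .023 0 0 0;.05 0 0 0 0 0 0'
python3 -c "
from h import *
plan(MID+.034*up,RG)
s=snapshot('side'); save('s2.png',cv2.resize(s['img'][180:290,220:340],None,fx=5,fy=5))"
```

```text
time: 3.25
tcp_pos: [0.3963, 0.2859, 0.1768]
eef_rot: [1.682, 1.983, 0.708]
force: [-0.1, -0.5, -1.2]
grip_width: 0.0497
grip_force: 0.0
t 3.25 d world [ 0.0641  0.0127 -0.0733] in tool [0.0026 0.0037 0.098 ] in target tool [0.0022 0.0029 0.0981] rot [-0.0076  0.0039  0.0045]
```

View pics/s2.png

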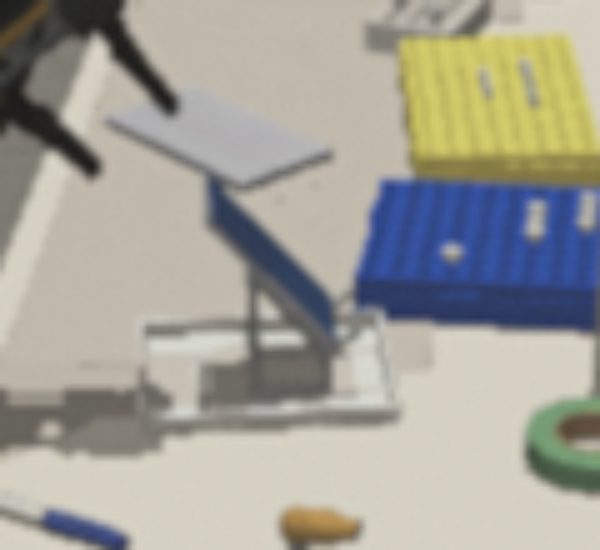

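The picture shows the open fingers at (95,165) and (170,100) on either side of the panel's line, with the panel's upper edge near (212,187). I move in along the panel.

```bash
python3 -m inch '.05 .0026 .0037 .02 -.0076 .0039 .0045;.05 0 0 .026 0 0 0;.05 0 0 .026 0 0 0;.05 0 0 .026 0 0 0;.05 0 0 0 0 0 0'
python3 -c "
from h import *
plan(MID+.034*up,RG)
s=snapshot('side'); save('s3.png',cv2.resize(s['img'][200:280,240:320],None,fx=7,fy=7))"
```

```text
time: 3.8
tcp_pos: [0.4648, 0.3006, 0.1085]
eef_rot: [1.684, 1.971, 0.727]
force: [-0.6, 0.3, -1.0]
grip_width: 0.0497
grip_force: 0.0
t 3.8 d world [-0.0044 -0.0021 -0.0049] in tool [-0.0014 -0.0067  0.0007] in target tool [-0.0013 -0.0067  0.0008] rot [ 0.0062 -0.0008 -0.0039]
```

View pics/s3.png

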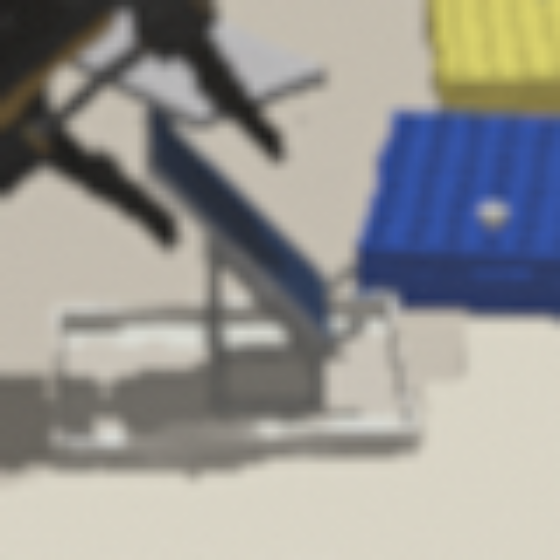

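The fingers straddle the panel, with tips at (170,235) and (275,150). I correct the centring and then close.

```bash
python3 -m inch '.05 -.001 -.0062 0 0 0 0;.05 0 0 0 0 0 0;.05 0 0 0 0 0 0'
python3 -c "
from h import *
plan(MID+.034*up,RG)"
python3 -m inch '.02 0 0 0 0 0 0;.02 0 0 0 0 0 0;.02 0 0 0 0 0 0;.02 0 0 0 0 0 0'
python3 -m inch '0 0 0 0 0 0 0;0 0 0 0 0 0 0;0 0 0 0 0 0 0'
```

```text
time: 4.15
tcp_pos: [0.4588, 0.3, 0.1067]
eef_rot: [1.682, 1.97, 0.735]
force: [-0.2, 0.8, -0.1]
grip_width: 0.05
grip_force: 0.0
t 4.15 d world [ 0.0017 -0.0015 -0.0032] in tool [-0.0018 -0.001   0.0033] in target tool [-0.0017 -0.001   0.0033] rot [ 0.0104 -0.0045 -0.005 ]
time: 4.55
tcp_pos: [0.4588, 0.2996, 0.1053]
eef_rot: [1.684, 1.97, 0.732]
force: [-0.8, 0.3, -0.2]
grip_width: 0.0259
grip_force: 0.0
time: 4.85
tcp_pos: [0.4587, 0.2995, 0.1051]
eef_rot: [1.684, 1.971, 0.732]
force: [-0.8, 0.4, 0.5]
grip_width: 0.0075
grip_force: 30.0
```

```bash
python3 -m inch '0 0 0 -.015 0 0 0;0 0 0 -.03 0 0 0;0 0 0 -.04 0 0 0;0 0 -.0 -.04 0 0 0;0 0 .03 -.03 0 0 0;0 0 .03 -.03 0 0 0;0 0 .03 -.03 0 0 0;0 0 0 0 0 0 0'
cat >> h.py <<'E'
yw=np.radians(-6.3); sx=np.array([np.cos(yw),np.sin(yw),0]); sy=np.array([-np.sin(yw),np.cos(yw),0])
RS=np.stack([np.cross(sx,[0,0,-1]),sx,[0,0,-1]],1)
SLOT=np.array([.605,.012,0])
E
python3 -c "
from h import *
plan(SLOT+[0,0,.25],RS);print(sense()['joint_positions'],RS)"
```

```text
time: 5.65
tcp_pos: [0.391, 0.2887, 0.3361]
eef_rot: [1.681, 1.964, 0.748]
force: [-0.4, 0.7, -0.7]
grip_width: 0.0079
grip_force: 30.0
t 5.65 d world [ 0.214  -0.2767 -0.0861] in tool [-0.3082  0.0718  0.1722] in target tool [-0.2515  0.2431  0.0861] rot [ 0.7119 -0.1081  0.2535]
[ 0.6916 -0.6428  2.2283 -0.4126  0.949   0.6736] [[ 0.1097  0.994   0.    ]
 [ 0.994  -0.1097  0.    ]
 [ 0.      0.     -1.    ]]
```

```bash
python3 -m inch '0 0 0 0 .1187 -.018 .0423;0 0 0 0 .1187 -.018 .0423;0 0 0 0 .1187 -.018 .0423;0 0 0 0 .1187 -.018 .0423;0 0 0 0 .1187 -.018 .0423;0 0 0 0 .1187 -.018 .0423;0 0 0 0 0 0 0'
python3 -m inch '0 -.0314 .0304 0 0 0 0;0 -.0314 .0304 0 0 0 0;0 -.0314 .0304 0 0 0 0;0 -.0314 .0304 0 0 0 0;0 -.0314 .0304 0 0 0 0;0 -.0314 .0304 0 0 0 0;0 -.0314 .0304 0 0 0 0;0 -.0314 .0304 0 0 0 0;0 0 0 0 0 0 0;0 0 0 0 0 0 0'
python3 -c "
from h import *
plan(SLOT+[0,0,.17],RS);print(sense()['joint_positions'])"
```

```text
time: 6.35
tcp_pos: [0.3903, 0.2864, 0.3248]
eef_rot: [-2.342, -2.089, 0.029]
force: [-0.7, 0.5, -1.6]
grip_width: 0.008
grip_force: 30.0
time: 7.35
tcp_pos: [0.6023, 0.01, 0.3259]
eef_rot: [-2.341, -2.093, 0.022]
force: [-0.1, 0.9, -1.8]
grip_width: 0.008
grip_force: 30.0
t 7.35 d world [ 0.0027  0.002  -0.1559] in tool [0.0037 0.0041 0.1559] in target tool [0.0023 0.0025 0.1559] rot [-0.0102  0.0093 -0.0018]
[-0.1092  0.1342  1.4673 -0.0093  1.5504  0.0028]
```

```bash
python3 -m inch '0 .0023 .0025 .03 -.0102 .0093 -.0018;0 0 0 .04 0 0 0;0 0 0 .04 0 0 0;0 0 0 .03 0 0 0;0 0 0 .015 0 0 0;0 0 0 0 0 0 0;0 0 0 0 0 0 0'
python3 - <<'E'
from h import *
plan(SLOT+[0,0,.109],RS)
s=snapshot("side");c=cloud(s)
a=cv2.resize(s["img"][255:345,250:350],None,fx=5,fy=5,interpolation=cv2.INTER_CUBIC)
save("s4.png",a)
E
```

```text
time: 8.05
tcp_pos: [0.6058, 0.013, 0.1736]
eef_rot: [2.337, 2.097, 0.003]
force: [0.4, 0.0, -0.1]
grip_width: 0.008
grip_force: 30.0
t 8.05 d world [-0.0008 -0.001  -0.0646] in tool [-0.0011 -0.0008  0.0646] in target tool [-0.001  -0.0007  0.0646] rot [ 0.0027 -0.0006  0.0021]
```

View pics/s4.png

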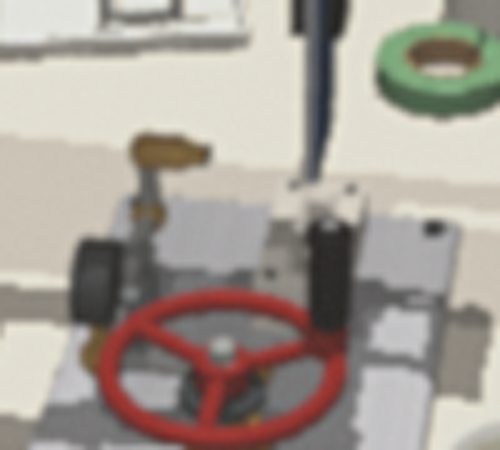

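The panel hangs upright with its lower end at (315,182), right over the slotted block at (280–365,190). Lowering.

```bash
python3 -m inch '0 -.001 -.0007 .02 0 0 0;0 0 0 .02 0 0 0;0 0 0 0 0 0 0;0 0 0 .004 0 0 0;0 0 0 .004 0 0 0;0 0 0 0 0 0 0'
python3 -m inch '0 0 0 .004 0 0 0;0 0 0 .003 0 0 0;0 0 0 0 0 0 0'
```

```text
time: 8.7
tcp_pos: [0.6069, 0.0111, 0.1274]
eef_rot: [2.336, 2.094, 0.007]
force: [-0.5, -1.5, 5.1]
grip_width: 0.0076
grip_force: 30.0
time: 9.0
tcp_pos: [0.6088, 0.0104, 0.1266]
eef_rot: [2.333, 2.092, 0.01]
force: [-11.4, -1.5, 36.3]
grip_width: 0.0081
grip_force: 30.0
```

```bash
python3 -m inch '0 0 0 -.01 0 0 0;0 0 0 0 0 0 0;0 0 0 0 0 0 0'
python3 - <<'E'
from h import *
plan(SLOT+[0,0,.109],RS)
for n in("side","top"):
    s=snapshot(n);c=cloud(s); l=(c[...,:2]-SLOT[:2])@np.stack([sx[:2],sy[:2]],1); z=c[...,2]; ok=s["range_z"]>0
    b=ok&(abs(l[...,0])<.035)&(abs(l[...,1])<.06)&(z>.033)&(z<.044); p=l[b]
    print(n,"block",np.percentile(p,[1,50,99],axis=0),b.sum())
    b=ok&(abs(l[...,0])<.02)&(abs(l[...,1])<.05)&(z>.05)&(z<.085); p=l[b]
    if len(p): print("panel",np.percentile(p,[1,50,99],axis=0),b.sum())
    save("f_"+n+".png",cv2.resize(s["img"][265:315,290:345] if n=="side" else s["img"][215:275,350:420],None,fx=8,fy=8,interpolation=cv2.INTER_CUBIC))
E
```

```text
time: 9.3
tcp_pos: [0.6048, 0.0114, 0.1274]
eef_rot: [2.339, 2.097, 0.003]
force: [0.1, -0.1, -2.0]
grip_width: 0.0077
grip_force: 30.0
t 9.3 d world [ 0.0002  0.0006 -0.0184] in tool [0.0006 0.0001 0.0184] in target tool [0.0006 0.0001 0.0184] rot [ 0.0017 -0.0007  0.0009]
side block [[-0.0211 -0.0482]
 [-0.0092 -0.0001]
 [ 0.0227  0.0466]] 211
panel [[-0.0017 -0.033 ]
 [ 0.0057 -0.0245]
 [ 0.007   0.0268]] 67
top block [[-0.0216  0.0214]
 [-0.0021  0.0357]
 [ 0.022   0.0458]] 133
panel [[-0.0028  0.0279]
 [-0.002   0.0302]
 [ 0.0023  0.0305]] 7
```

View pics/f_side.png

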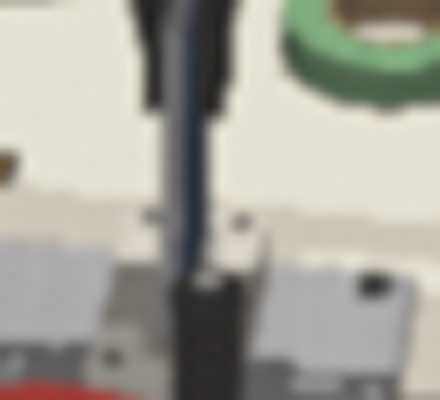

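```bash
python3 -m inch '0 .001 -.0025 0 0 0 0;0 0 0 .003 0 0 0;0 0 0 .003 0 0 0;0 0 0 0 0 0 0'
python3 -m inch '0 0 0 .002 0 0 0;0 0 0 0 0 0 0'
```

```text
time: 9.8
tcp_pos: [0.6022, 0.0128, 0.1203]
eef_rot: [-2.339, -2.097, -0.002]
force: [2.6, 0.0, -3.3]
grip_width: 0.008
grip_force: 30.0
time: 10.0
tcp_pos: [0.6022, 0.0127, 0.1187]
eef_rot: [-2.339, -2.097, -0.002]
force: [2.8, -0.5, -2.0]
grip_width: 0.0075
grip_force: 30.0
```

```bash
python3 -m inch '0 0 .0005 .002 0 0 0;0 0 0 .002 0 0 0;0 0 0 .002 0 0 0;0 0 0 0 0 0 0'
python3 -m inch '0 0 0 .002 0 0 0;0 0 0 0 0 0 0'
```

```text
time: 10.4
tcp_pos: [0.6024, 0.0127, 0.1125]
eef_rot: [-2.339, -2.097, -0.001]
force: [0.9, 0.5, -3.0]
grip_width: 0.0076
grip_force: 30.0
time: 10.6
tcp_pos: [0.6024, 0.0127, 0.1106]
eef_rot: [-2.339, -2.097, -0.001]
force: [1.1, -0.6, -1.7]
grip_width: 0.0077
grip_force: 30.0
```

```bash
python3 -m inch '0 0 0 .002 0 0 0;0 0 0 0 0 0 0'
```

```text
time: 10.8
tcp_pos: [0.6024, 0.0127, 0.1087]
eef_rot: [-2.339, -2.097, -0.001]
force: [1.7, -0.5, -1.3]
grip_width: 0.0079
grip_force: 30.0
```

```bash
python3 -m inch '0 0 0 .002 0 0 0;0 0 0 0 0 0 0'
```

```text
time: 11.0
tcp_pos: [0.6026, 0.0126, 0.1072]
eef_rot: [-2.339, -2.097, -0.001]
force: [-0.8, -0.1, 1.1]
grip_width: 0.0079
grip_force: 30.0
```

```bash
python3 -m inch '0 0 0 .0015 0 0 0;0 0 0 0 0 0 0'
```

```text
time: 11.2
tcp_pos: [0.6029, 0.0125, 0.1071]
eef_rot: [2.339, 2.097, 0.001]
force: [-3.8, 0.2, 9.5]
grip_width: 0.0076
grip_force: 30.0
```

The panel bottomed out 20 mm below first contact, so it is fully seated. Now I release it and rise.

```bash
python3 -m inch '0 0 0 -.0015 0 0 0;.03 0 0 0 0 0 0;.03 0 0 0 0 0 0;.03 0 0 0 0 0 0;.03 0 0 -.01 0 0 0;.03 0 0 -.03 0 0 0;.03 0 0 -.04 0 0 0;.03 0 0 -.04 0 0 0;.035 0 0 0 0 0 0'
python3 - <<'E'
from h import *
s=snapshot("side");c=cloud(s); l=(c[...,:2]-SLOT[:2])@np.stack([sx[:2],sy[:2]],1); z=c[...,2]
b=(s["range_z"]>0)&(abs(l[...,0])<.02)&(abs(l[...,1])<.05)&(z>.05)&(z<.16); p=np.c_[l,z][b] if 0 else np.concatenate([l,z[...,None]],-1)[b]
print(np.percentile(p,[1,50,99],axis=0),len(p)); im=s["img"].astype(int)
for t in ("crank_handle","valve_wheel"):
    for sh in (s,snapshot("top")):
        for d in cut_out(t,sh)[:1]: q=cloud(sh)[d["pixels"]&(sh["range_z"]>0)]; print(t,d["score"],np.median(q,0),np.percentile(q,[3,97],axis=0).round(4).tolist())
save("s5.png",cv2.resize(s["img"][225:345,240:360],None,fx=5,fy=5,interpolation=cv2.INTER_CUBIC))
E
```

```text
time: 12.1
tcp_pos: [0.6064, 0.0123, 0.2354]
eef_rot: [2.332, 2.091, 0.015]
force: [-0.9, -0.6, 1.1]
grip_width: 0.0321
grip_force: 0.0
[[-0.0022 -0.0323  0.0517]
 [ 0.0032 -0.0184  0.1035]
 [ 0.0054  0.0305  0.1294]] 193
crank_handle 0.72 [ 0.6175 -0.1735  0.1448] [[0.6091, -0.1772, 0.1167], [0.626, -0.1638, 0.1649]]
valve_wheel 0.82 [ 0.5847 -0.1764  0.1074] [[0.5279, -0.2374, 0.1004], [0.6245, -0.1402, 0.1625]]
valve_wheel 0.78 [ 0.5694 -0.2173  0.1076] [[0.5235, -0.2547, 0.0056], [0.6277, -0.1719, 0.1642]]
```

View pics/s5.png

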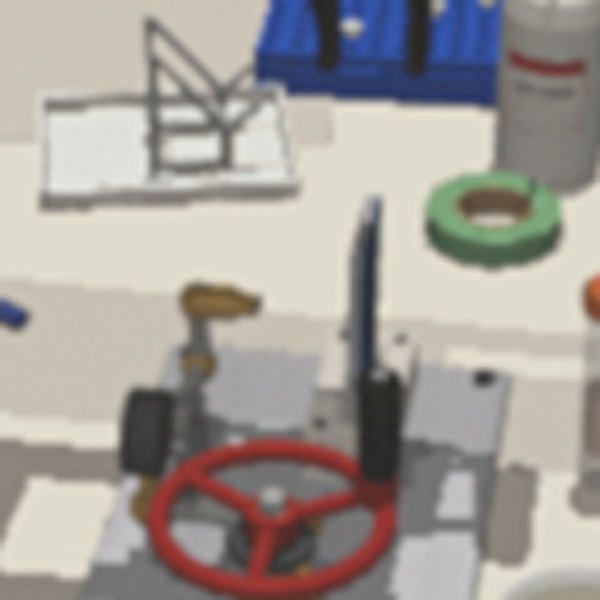

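The panel stands upright in the slot at (370,300), clear of everything, and the handle is at (380,425). Next is the handle.

```bash
python3 -m inch '.045 -.0352 .0056 0 0 0 0;.045 -.0352 .0056 0 0 0 0;.045 -.0352 .0056 0 0 0 0;.045 -.0352 .0056 0 0 0 0;.045 -.0352 .0056 0 0 0 0;.045 0 0 0 0 0 0;.045 0 0 0 0 0 0'
python3 -c "
from h import *
plan([.614,-.166,.1375],RS)"
```

```text
time: 13.15
tcp_pos: [0.6106, -0.1658, 0.2255]
eef_rot: [-2.339, -2.093, -0.0]
force: [0.2, -0.6, 0.6]
grip_width: 0.0451
grip_force: 0.0
t 13.15 d world [ 0.0034 -0.0002 -0.088 ] in tool [0.0001 0.0036 0.088 ] in target tool [0.0002 0.0034 0.088 ] rot [-0.0017 -0.0018 -0.0009]
```

```bash
python3 -m inch '.045 0 .0036 .02 0 0 0;.045 0 0 .02 0 0 0;.045 0 0 .02 0 0 0;.045 0 0 .014 0 0 0;.045 0 0 .013 0 0 0;.045 0 0 0 0 0 0;.045 0 0 0 0 0 0'
python3 -m inch '.028 0 0 0 0 0 0;.028 0 0 0 0 0 0;.028 0 0 0 0 0 0;0 0 0 0 0 0 0;0 0 0 0 0 0 0;0 0 0 0 0 0 0'
python3 -c "
from h import *
plan([.614,-.166,.1375],RS)"
```

```text
time: 13.85
tcp_pos: [0.615, -0.1655, 0.1401]
eef_rot: [-2.339, -2.098, -0.001]
force: [0.9, 0.4, 0.5]
grip_width: 0.0451
grip_force: 0.0
time: 14.45
tcp_pos: [0.615, -0.1659, 0.1401]
eef_rot: [2.339, 2.097, 0.002]
force: [0.5, 0.7, 1.6]
grip_width: 0.0184
grip_force: 29.5
t 14.45 d world [-0.001  -0.0001 -0.0026] in tool [-0.0003 -0.001   0.0026] in target tool [-0.0003 -0.001   0.0026] rot [ 0.0011 -0.0005  0.0009]
```

```bash
cat > ok.py <<'E'
from h import *
import sys
C=np.array([.570,-.1865]); s=sense(); d=s["tcp_pos"][:2]-C; r=np.hypot(*d); u=d/r; t=np.array([-u[1],u[0]]); f=s["force"][:2]
d2=np.array([d@sx[:2],d@sy[:2]]); phi=np.degrees(np.arctan2(d2[1],d2[0]))
print(f"t {s['time']:.2f} tcp {s['tcp_pos']} phi {phi:.1f} r {r*1000:.1f} ft {f@t:.1f} fr {f@u:.1f} fz {s['force'][2]:.1f} w {s['grip_width']*1000:.1f}")
sys.exit(abs(f@t)>float(sys.argv[1]) if len(sys.argv)>1 else 0)
E
python3 ok.py
python3 -m inch '0 -.014 .0054 0 0 0 0;0 -.015 .0008 0 0 0 0' >/dev/null; python3 ok.py; python3 -m inch '0 -.0145 -.0039 0 0 0 0' >/dev/null;python3 ok.py;python3 -m inch '0 -.0126 -.0082 0 0 0 0;0 -.0095 -.0117 0 0 0 0' >/dev/null;python3 ok.py;python3 -m inch '0 0 0 0 0 0 0'>/dev/null; python3 ok.py
```

```text
t 14.45 tcp [ 0.615  -0.1659  0.1401] phi 30.9 r 49.5 ft 0.4 fr 0.7 fz 1.6 w 18.4
t 14.65 tcp [ 0.6183 -0.1947  0.1401] phi -3.3 r 49.0 ft 3.5 fr -5.0 fz 4.6 w 18.3
t 14.75 tcp [ 0.6126 -0.2097  0.14  ] phi -22.3 r 48.5 ft 4.0 fr -6.1 fz 6.9 w 18.6
t 14.95 tcp [ 0.5897 -0.2298  0.14  ] phi -59.3 r 47.6 ft 3.3 fr -9.4 fz 5.7 w 18.5
t 15.05 tcp [ 0.5879 -0.2304  0.14  ] phi -61.5 r 47.4 ft -2.4 fr -4.7 fz 5.7 w 18.5
```

```bash
K="python3 ok.py 10"; I="python3 -m inch"
$I '0 -.0020 -.0046 0 0 0 0;0 -.0020 -.0046 0 0 0 0' >/dev/null && $K &&
$I '0 -.0007 -.0033 0 0 0 0' >/dev/null && $K && $I '0 -.0007 -.0033 0 0 0 0' >/dev/null && $K && $I '0 -.0007 -.0033 0 0 0 0' >/dev/null && $K &&
$I '0 0 -.0033 0 0 0 0' >/dev/null && $K && $I '0 0 -.0033 0 0 0 0' >/dev/null && $K && $I '0 0 -.0033 0 0 0 0' >/dev/null && $K &&
$I '0 .0007 -.0033 0 0 0 0' >/dev/null && $K && $I '0 .0007 -.0033 0 0 0 0' >/dev/null && $K && $I '0 .0007 -.0033 0 0 0 0' >/dev/null && $K &&
$I '0 .0014 -.0031 0 0 0 0' >/dev/null && $K && $I '0 .0014 -.0031 0 0 0 0' >/dev/null && $K && $I '0 .0014 -.0031 0 0 0 0' >/dev/null && $K
```

```text
t 15.25 tcp [ 0.5803 -0.2325  0.1401] phi -71.1 r 47.2 ft 2.7 fr -4.8 fz 2.2 w 18.6False
```

```bash
sed -i 's/sys.exit(abs(f@t)>float(sys.argv\[1\]) if/sys.exit(int(abs(f@t)>float(sys.argv[1])) if/' ok.py; K="python3 ok.py 10"; I="python3 -m inch"
$I '0 -.0007 -.0033 0 0 0 0' >/dev/null && $K && $I '0 -.0007 -.0033 0 0 0 0' >/dev/null && $K && $I '0 -.0007 -.0033 0 0 0 0' >/dev/null && $K &&
$I '0 0 -.0033 0 0 0 0' >/dev/null && $K && $I '0 0 -.0033 0 0 0 0' >/dev/null && $K && $I '0 0 -.0033 0 0 0 0' >/dev/null && $K &&
$I '0 .0007 -.0033 0 0 0 0' >/dev/null && $K && $I '0 .0007 -.0033 0 0 0 0' >/dev/null && $K && $I '0 .0007 -.0033 0 0 0 0' >/dev/null && $K &&
$I '0 .0014 -.0031 0 0 0 0' >/dev/null && $K && $I '0 .0014 -.0031 0 0 0 0' >/dev/null && $K && $I '0 .0014 -.0031 0 0 0 0' >/dev/null && $K
```

```text
t 15.35 tcp [ 0.577  -0.233   0.1401] phi -75.1 r 47.0 ft 2.3 fr -2.2 fz 2.8 w 18.6
t 15.45 tcp [ 0.5739 -0.2333  0.1401] phi -79.0 r 46.9 ft 2.4 fr -1.8 fz 3.2 w 18.7
t 15.55 tcp [ 0.5706 -0.2334  0.14  ] phi -83.0 r 46.9 ft 3.0 fr -2.6 fz 3.4 w 18.7
t 15.65 tcp [ 0.5673 -0.2332  0.1401] phi -87.0 r 46.8 ft 3.5 fr -1.6 fz 2.5 w 18.7
t 15.75 tcp [ 0.564  -0.2328  0.1401] phi -91.1 r 46.7 ft 2.6 fr 0.2 fz 4.0 w 18.5
t 15.85 tcp [ 0.5607 -0.2322  0.1401] phi -95.2 r 46.7 ft 2.6 fr -2.4 fz 3.3 w 18.5
t 15.95 tcp [ 0.5574 -0.2313  0.1401] phi -99.4 r 46.6 ft 2.8 fr 0.3 fz 3.2 w 18.7
t 16.05 tcp [ 0.5542 -0.2302  0.1401] phi -103.6 r 46.5 ft 2.9 fr -0.8 fz 4.0 w 18.4
t 16.15 tcp [ 0.551  -0.2289  0.14  ] phi -107.8 r 46.5 ft 2.4 fr -1.8 fz 4.5 w 18.8
t 16.25 tcp [ 0.548  -0.2273  0.1401] phi -112.0 r 46.4 ft 2.9 fr -0.4 fz 4.5 w 18.6
t 16.35 tcp [ 0.545  -0.2256  0.14  ] phi -116.3 r 46.4 ft 3.1 fr -0.1 fz 4.5 w 18.5
t 16.45 tcp [ 0.5422 -0.2237  0.14  ] phi -120.5 r 46.4 ft 2.7 fr -1.2 fz 4.3 w 18.4
```

```bash
sed -i 's/C=np.array(.*\]); s=/C=np.array([.5713,-.1856]); s=/' ok.py; K="python3 ok.py 10"; I="python3 -m inch"; python3 ok.py; (
$I '0 .002 -.0027 0 0 0 0' >/dev/null && $K && $I '0 .002 -.0027 0 0 0 0' >/dev/null && $K && $I '0 .002 -.0027 0 0 0 0' >/dev/null && $K &&
$I '0 .0025 -.0022 0 0 0 0' >/dev/null && $K && $I '0 .0025 -.0022 0 0 0 0' >/dev/null && $K && $I '0 .0025 -.0022 0 0 0 0' >/dev/null && $K &&
$I '0 .0029 -.0017 0 0 0 0' >/dev/null && $K && $I '0 .0029 -.0017 0 0 0 0' >/dev/null && $K && $I '0 .0029 -.0017 0 0 0 0' >/dev/null && $K &&
$I '0 .0032 -.001 0 0 0 0' >/dev/null && $K && $I '0 .0032 -.001 0 0 0 0' >/dev/null && $K && $I '0 .0032 -.001 0 0 0 0' >/dev/null && $K &&
$I '0 .0033 -.0003 0 0 0 0' >/dev/null && $K && $I '0 .0033 -.0003 0 0 0 0' >/dev/null && $K && $I '0 .0033 -.0003 0 0 0 0' >/dev/null && $K &&
$I '0 .0033 .0003 0 0 0 0' >/dev/null && $K && $I '0 .0033 .0003 0 0 0 0' >/dev/null && $K && $I '0 .0033 .0003 0 0 0 0' >/dev/null && $K &&
$I '0 .0032 .001 0 0 0 0' >/dev/null && $K && $I '0 .0032 .001 0 0 0 0' >/dev/null && $K && $I '0 .0032 .001 0 0 0 0' >/dev/null && $K )
```

```text
t 16.45 tcp [ 0.5422 -0.2237  0.14  ] phi -121.1 r 47.9 ft 2.7 fr -1.2 fz 4.3 w 18.4
t 16.55 tcp [ 0.5396 -0.2215  0.14  ] phi -125.1 r 47.9 ft 2.8 fr 0.6 fz 4.7 w 18.5
t 16.65 tcp [ 0.5371 -0.2192  0.14  ] phi -129.2 r 47.9 ft 3.5 fr -0.4 fz 5.1 w 18.6
t 16.75 tcp [ 0.5348 -0.2168  0.14  ] phi -133.1 r 48.0 ft 2.1 fr -1.9 fz 5.2 w 18.3
t 16.85 tcp [ 0.5328 -0.2142  0.14  ] phi -137.1 r 48.0 ft 3.3 fr -0.1 fz 5.3 w 18.1
t 16.95 tcp [ 0.5309 -0.2115  0.1401] phi -141.1 r 48.0 ft 3.2 fr -0.8 fz 4.1 w 18.5
t 17.05 tcp [ 0.5291 -0.2087  0.14  ] phi -145.0 r 48.1 ft 2.1 fr -2.4 fz 4.9 w 18.6
t 17.15 tcp [ 0.5276 -0.2057  0.14  ] phi -149.0 r 48.1 ft 3.0 fr -0.7 fz 5.6 w 18.5
t 17.25 tcp [ 0.5263 -0.2026  0.14  ] phi -153.0 r 48.1 ft 2.3 fr -2.5 fz 4.8 w 18.7
t 17.35 tcp [ 0.5251 -0.1995  0.14  ] phi -157.0 r 48.2 ft 2.8 fr -4.2 fz 4.3 w 18.5
t 17.45 tcp [ 0.5243 -0.1962  0.14  ] phi -161.0 r 48.2 ft 3.7 fr -0.9 fz 5.2 w 18.6
t 17.55 tcp [ 0.5237 -0.1929  0.14  ] phi -165.0 r 48.2 ft 2.4 fr -2.1 fz 4.6 w 18.6
t 17.65 tcp [ 0.5232 -0.1897  0.14  ] phi -168.9 r 48.3 ft 3.0 fr -4.3 fz 5.3 w 18.7
t 17.75 tcp [ 0.5231 -0.1863  0.14  ] phi -172.8 r 48.3 ft 2.5 fr -1.7 fz 5.5 w 18.6
t 17.85 tcp [ 0.5231 -0.183   0.14  ] phi -176.8 r 48.3 ft 2.3 fr -2.1 fz 6.4 w 18.9
t 17.95 tcp [ 0.5233 -0.1798  0.14  ] phi 179.4 r 48.3 ft 2.7 fr -3.6 fz 4.7 w 18.6
t 18.05 tcp [ 0.5238 -0.1765  0.14  ] phi 175.5 r 48.3 ft 3.5 fr -1.9 fz 6.0 w 18.3
t 18.15 tcp [ 0.5245 -0.1733  0.14  ] phi 171.6 r 48.4 ft 2.9 fr -2.9 fz 6.5 w 18.4
t 18.25 tcp [ 0.5254 -0.1702  0.14  ] phi 167.8 r 48.4 ft 3.1 fr -5.3 fz 4.7 w 18.3
t 18.35 tcp [ 0.5266 -0.167   0.14  ] phi 163.7 r 48.4 ft 3.0 fr -4.0 fz 5.6 w 18.8
t 18.45 tcp [ 0.5279 -0.164   0.14  ] phi 159.9 r 48.4 ft 3.4 fr -4.0 fz 4.3 w 18.6
t 18.55 tcp [ 0.5294 -0.1611  0.14  ] phi 156.0 r 48.5 ft 3.9 fr -5.3 fz 4.2 w 18.3
```

```bash
K="python3 ok.py 10"; I="python3 -m inch"; (
$I '0 .0028 .002 0 0 0 0' >/dev/null && $K && $I '0 .0029 .0017 0 0 0 0' >/dev/null && $K && $I '0 .0029 .0017 0 0 0 0' >/dev/null && $K &&
$I '0 .0025 .0022 0 0 0 0' >/dev/null && $K && $I '0 .0025 .0022 0 0 0 0' >/dev/null && $K && $I '0 .0025 .0022 0 0 0 0' >/dev/null && $K &&
$I '0 .002 .0027 0 0 0 0' >/dev/null && $K && $I '0 .002 .0027 0 0 0 0' >/dev/null && $K && $I '0 .002 .0027 0 0 0 0' >/dev/null && $K &&
$I '0 .0014 .0031 0 0 0 0' >/dev/null && $K && $I '0 .0014 .0031 0 0 0 0' >/dev/null && $K && $I '0 .0014 .0031 0 0 0 0' >/dev/null && $K &&
$I '0 .0007 .0033 0 0 0 0' >/dev/null && $K && $I '0 .0007 .0033 0 0 0 0' >/dev/null && $K && $I '0 .0007 .0033 0 0 0 0' >/dev/null && $K &&
$I '0 0 .0033 0 0 0 0' >/dev/null && $K && $I '0 0 .0033 0 0 0 0' >/dev/null && $K && $I '0 0 .0033 0 0 0 0' >/dev/null && $K &&
$I '0 -.0007 .0033 0 0 0 0' >/dev/null && $K && $I '0 -.0007 .0033 0 0 0 0' >/dev/null && $K && $I '0 -.0007 .0033 0 0 0 0' >/dev/null && $K &&
$I '0 -.0014 .0031 0 0 0 0' >/dev/null && $K && $I '0 -.0014 .0031 0 0 0 0' >/dev/null && $K && $I '0 -.0014 .0031 0 0 0 0' >/dev/null && $K )
```

```text
t 18.65 tcp [ 0.5313 -0.1584  0.14  ] phi 152.0 r 48.4 ft 3.0 fr -1.9 fz 7.4 w 18.6
t 18.75 tcp [ 0.5332 -0.1556  0.14  ] phi 148.1 r 48.4 ft 2.1 fr -1.7 fz 7.6 w 19.0
t 18.85 tcp [ 0.5353 -0.1531  0.14  ] phi 144.2 r 48.5 ft 3.0 fr -3.8 fz 5.4 w 18.3
t 18.95 tcp [ 0.5376 -0.1508  0.14  ] phi 140.4 r 48.4 ft 1.8 fr -2.1 fz 5.9 w 18.6
t 19.05 tcp [ 0.54   -0.1486  0.14  ] phi 136.5 r 48.5 ft 2.2 fr -2.7 fz 7.4 w 18.7
t 19.15 tcp [ 0.5426 -0.1465  0.14  ] phi 132.6 r 48.5 ft 2.6 fr -5.3 fz 6.1 w 18.4
t 19.25 tcp [ 0.5453 -0.1447  0.14  ] phi 128.8 r 48.5 ft 2.8 fr -2.9 fz 7.0 w 18.7
t 19.35 tcp [ 0.5481 -0.143   0.14  ] phi 124.9 r 48.5 ft 1.7 fr -3.6 fz 7.3 w 18.5
t 19.45 tcp [ 0.5511 -0.1415  0.14  ] phi 121.0 r 48.5 ft 3.1 fr -4.3 fz 6.8 w 18.4
t 19.55 tcp [ 0.5541 -0.1403  0.1399] phi 117.1 r 48.5 ft 2.5 fr -3.2 fz 8.3 w 19.0
t 19.65 tcp [ 0.5573 -0.1392  0.14  ] phi 113.1 r 48.5 ft 2.7 fr -3.3 fz 7.6 w 18.6
t 19.75 tcp [ 0.5605 -0.1383  0.14  ] phi 109.2 r 48.5 ft 2.5 fr -4.3 fz 8.4 w 18.7
t 19.85 tcp [ 0.5638 -0.1378  0.14  ] phi 105.2 r 48.4 ft 3.5 fr -3.2 fz 9.5 w 18.4
t 19.95 
[... 206 characters left out ...]
r 48.4 ft 3.0 fr -3.0 fz 9.7 w 18.6
t 20.25 tcp [ 0.5768 -0.1375  0.14  ] phi 89.8 r 48.4 ft 3.6 fr -3.3 fz 9.8 w 18.4
t 20.35 tcp [ 0.58  -0.138  0.14 ] phi 85.9 r 48.4 ft 3.8 fr -3.6 fz 8.8 w 18.5
t 20.45 tcp [ 0.5832 -0.1388  0.14  ] phi 82.0 r 48.3 ft 2.9 fr -1.7 fz 10.0 w 18.5
t 20.55 tcp [ 0.5864 -0.1397  0.14  ] phi 78.1 r 48.3 ft 2.2 fr -3.0 fz 10.4 w 18.5
t 20.65 tcp [ 0.5895 -0.1408  0.14  ] phi 74.1 r 48.3 ft 2.6 fr -4.1 fz 9.6 w 18.4
t 20.75 tcp [ 0.5926 -0.1423  0.14  ] phi 70.1 r 48.3 ft 2.5 fr -1.9 fz 10.7 w 18.4
t 20.85 tcp [ 0.5955 -0.1439  0.14  ] phi 66.2 r 48.2 ft 3.2 fr -1.5 fz 9.3 w 18.4
t 20.95 tcp [ 0.5983 -0.1456  0.14  ] phi 62.2 r 48.3 ft 1.8 fr -2.9 fz 11.2 w 18.9
```

```bash
K="python3 ok.py 10"; I="python3 -m inch"; (
$I '0 -.0019 .0027 -.0007 0 0 0' >/dev/null && $K && $I '0 -.0019 .0027 0 0 0 0' >/dev/null && $K && $I '0 -.0019 .0027 0 0 0 0' >/dev/null && $K &&
$I '0 -.0024 .0023 0 0 0 0' >/dev/null && $K && $I '0 -.0024 .0023 0 0 0 0' >/dev/null && $K && $I '0 -.0024 .0023 0 0 0 0' >/dev/null && $K &&
$I '0 -.0028 .0018 0 0 0 0' >/dev/null && $K && $I '0 -.0028 .0018 0 0 0 0' >/dev/null && $K && $I '0 -.0028 .0018 0 0 0 0' >/dev/null && $K &&
$I '0 -.0031 .0011 0 0 0 0' >/dev/null && $K && $I '0 -.0031 .0011 0 0 0 0' >/dev/null && $K && $I '0 -.0031 .0011 0 0 0 0' >/dev/null && $K &&
$I '0 -.0033 .0005 0 0 0 0' >/dev/null && $K && $I '0 -.0033 .0005 0 0 0 0' >/dev/null && $K && $I '0 -.0033 .0005 0 0 0 0' >/dev/null && $K &&
$I '0 -.0033 -.0002 0 0 0 0' >/dev/null && $K && $I '0 -.0033 -.0002 0 0 0 0' >/dev/null && $K && $I '0 -.0033 -.0002 0 0 0 0' >/dev/null && $K &&
$I '0 -.0032 -.0009 0 0 0 0' >/dev/null && $K && $I '0 -.0032 -.0009 0 0 0 0' >/dev/null && $K && $I '0 -.0032 -.0009 0 0 0 0' >/dev/null && $K &&
$I '0 -.003 -.0016 0 0 0 0' >/dev/null && $K && $I '0 -.003 -.0016 0 0 0 0' >/dev/null && $K && $I '0 -.003 -.0016 0 0 0 0' >/dev/null && $K )
```

```text
t 21.05 tcp [ 0.6006 -0.1473  0.14  ] phi 58.9 r 48.2 ft 1.8 fr 0.1 fz 5.6 w 18.2
t 21.15 tcp [ 0.603  -0.1494  0.14  ] phi 55.1 r 48.1 ft 3.2 fr -0.5 fz 7.8 w 18.3
t 21.25 tcp [ 0.6055 -0.1516  0.14  ] phi 51.1 r 48.2 ft 2.6 fr -2.5 fz 8.7 w 18.6
t 21.35 tcp [ 0.6076 -0.1541  0.14  ] phi 47.2 r 48.1 ft 3.6 fr -0.4 fz 8.1 w 18.7
t 21.45 tcp [ 0.6097 -0.1567  0.14  ] phi 43.3 r 48.1 ft 3.2 fr -0.8 fz 7.5 w 18.7
t 21.55 tcp [ 0.6116 -0.1593  0.14  ] phi 39.4 r 48.1 ft 2.0 fr -1.9 fz 9.0 w 18.5
t 21.65 tcp [ 0.6132 -0.1622  0.14  ] phi 35.4 r 48.0 ft 3.2 fr -1.0 fz 7.4 w 18.4
t 21.75 tcp [ 0.6147 -0.1651  0.14  ] phi 31.5 r 48.0 ft 2.8 fr -0.9 fz 7.8 w 18.7
t 21.85 tcp [ 0.6161 -0.1682  0.14  ] phi 27.6 r 48.0 ft 2.3 fr -2.2 fz 8.2 w 18.1
t 21.95 tcp [ 0.6171 -0.1713  0.14  ] phi 23.7 r 48.0 ft 3.2 fr -0.4 fz 7.5 w 18.4
t 22.05 tcp [ 0.6179 -0.1744  0.14  ] phi 19.8 r 47.9 ft 2.6 fr -0.1 fz 7.4 w 18.4
t 22.15 tcp [ 0.6186 -0.1776  0.14  ] phi 15.9 r 48.0 ft 3.5 fr -1.8 fz 7.8 w 18.4
t 22.25 tcp [ 0.6189 -0.1808  0.14  ] phi 12.0 r 47.9 ft 3.1 fr -0.6 fz 6.7 w 18.7
t 22.35 tcp [ 0.6191 -0.1842  0.14  ] phi 8.0 r 47.9 ft 3.3 fr -0.6 fz 7.8 w 18.7
t 22.45 tcp [ 0.6192 -0.1875  0.14  ] phi 4.1 r 47.9 ft 2.7 fr -2.5 fz 6.4 w 18.2
t 22.55 tcp [ 0.6188 -0.1907  0.14  ] phi 0.2 r 47.8 ft 3.4 fr -0.1 fz 6.1 w 18.5
t 22.65 tcp [ 0.6187 -0.1913  0.14  ] phi -0.6 r 47.8 ft 19.4 fr 1.2 fz 9.0 w 18.7
```

The stop is at φ≈−0.5°. I check it by holding there, then easing off.

```bash
I="python3 -m inch"; $I '0 0 0 0 0 0 0;0 0 0 0 0 0 0'>/dev/null; python3 ok.py; $I '0 -.001 0 0 0 0 0;0 0 0 0 0 0 0'>/dev/null; python3 ok.py; $I '0 .003 0 0 0 0 0;0 0 0 0 0 0 0'>/dev/null; python3 ok.py; $I '0 .0005 0 0 0 0 0;0 0 0 0 0 0 0'>/dev/null; python3 ok.py
```

```text
t 22.85 tcp [ 0.6188 -0.1911  0.14  ] phi -0.3 r 47.8 ft 11.3 fr -0.0 fz 8.6 w 18.6
t 23.05 tcp [ 0.6188 -0.1912  0.14  ] phi -0.4 r 47.8 ft 14.1 fr -0.0 fz 8.4 w 18.4
t 23.25 tcp [ 0.6188 -0.1909  0.14  ] phi -0.0 r 47.8 ft 4.6 fr 0.4 fz 6.9 w 18.8
t 23.45 tcp [ 0.6188 -0.1908  0.14  ] phi -0.0 r 47.8 ft 4.1 fr 0.8 fz 6.5 w 18.7
```

```bash
I="python3 -m inch"; K="python3 ok.py 14"; $I '0 .0148 -.0023 -.0005 0 0 0;0 .0134 -.0068 0 0 0 0;0 .0106 -.0106 0 0 0 0;0 .0068 -.0134 0 0 0 0;0 .0023 -.0148 0 0 0 0' >/dev/null && $K && $I '0 -.0023 -.0148 0 0 0 0;0 -.0068 -.0134 0 0 0 0;0 -.0106 -.0106 0 0 0 0;0 -.0134 -.0068 0 0 0 0;0 -.0148 -.0023 0 0 0 0' >/dev/null && $K && $I '0 0 0 0 0 0 0'>/dev/null; python3 ok.py
```

```text
t 23.95 tcp [ 0.5766 -0.1376  0.1401] phi 90.0 r 48.3 ft -2.4 fr 0.1 fz 2.6 w 18.5
t 24.45 tcp [ 0.523  -0.1827  0.1402] phi -177.2 r 48.4 ft -4.0 fr -8.0 fz -4.1 w 18.1
t 24.55 tcp [ 0.5231 -0.185   0.1401] phi -174.4 r 48.2 ft 2.9 fr -0.1 fz -2.2 w 19.1
```

```bash
I="python3 -m inch"; K="python3 ok.py 14"; $I '0 -.0145 .0039 0 0 0 0;0 -.0126 .0082 0 0 0 0;0 -.0095 .0117 0 0 0 0;0 -.0054 .014 0 0 0 0;0 -.0008 .015 0 0 0 0' >/dev/null && $K && $I '0 .0039 .0145 0 0 0 0;0 .0082 .0126 0 0 0 0;0 .0117 .0095 0 0 0 0;0 .014 .0054 0 0 0 0;0 0 0 0 0 0 0' >/dev/null && $K
```

```text
t 25.05 tcp [ 0.5706 -0.2333  0.1401] phi -84.5 r 47.7 ft -4.3 fr -1.3 fz 3.1 w 18.4
t 25.55 tcp [ 0.6182 -0.1948  0.1402] phi -4.8 r 47.8 ft 2.2 fr -1.2 fz -1.4 w 18.8
```

```bash
I="python3 -m inch"; K="python3 ok.py 14"; $I '0 .015 -.001 0 0 0 0;0 .0139 -.0056 0 0 0 0;0 .0115 -.0097 0 0 0 0;0 .008 -.0127 0 0 0 0;0 .0036 -.0146 0 0 0 0' >/dev/null && $K && $I '0 -.001 -.015 0 0 0 0;0 -.0056 -.0139 0 0 0 0;0 -.0097 -.0115 0 0 0 0;0 -.0127 -.008 0 0 0 0;0 0 0 0 0 0 0' >/dev/null && $K
```

```text
t 26.05 tcp [ 0.5809 -0.1383  0.1402] phi 84.9 r 48.2 ft -4.3 fr 0.7 fz -6.0 w 18.7
t 26.55 tcp [ 0.5272 -0.166   0.1402] phi 162.3 r 48.3 ft 1.9 fr 3.0 fz -6.8 w 18.6
```

```bash
I="python3 -m inch"; K="python3 ok.py 14"; $I '0 -.0148 -.0023 .0004 0 0 0;0 -.0148 .0023 0 0 0 0;0 -.0134 .0068 0 0 0 0;0 -.0106 .0106 0 0 0 0;0 -.0068 .0134 0 0 0 0' >/dev/null && $K && $I '0 -.0023 .0148 0 0 0 0;0 .0023 .0148 0 0 0 0;0 .0068 .0134 0 0 0 0;0 .0106 .0106 0 0 0 0;0 0 0 0 0 0 0' >/dev/null && $K
```

```text
t 27.05 tcp [ 0.5521 -0.2295  0.1402] phi -107.4 r 47.9 ft -3.8 fr -4.8 fz -2.3 w 18.6
t 27.55 tcp [ 0.6084 -0.2157  0.1402] phi -32.7 r 47.8 ft 3.0 fr -4.8 fz -1.8 w 18.6
```

```bash
I="python3 -m inch"; $I '0 .0049 .0027 0 0 0 0;0 .005 .0021 0 0 0 0;0 .0052 .0015 0 0 0 0;0 .0054 .0009 0 0 0 0;0 0 0 0 0 0 0;0 0 0 0 0 0 0' >/dev/null ; python3 ok.py
```

```text
t 28.15 tcp [ 0.6177 -0.1968  0.1403] phi -7.3 r 47.7 ft 0.6 fr -1.5 fz -5.8 w 18.7
```

```bash
I="python3 -m inch"; $I '0 .003 .0003 .0002 0 0 0;0 .003 .0001 0 0 0 0;0 0 0 0 0 0 0;0 0 0 0 0 0 0' >/dev/null ; python3 ok.py;  $I '0 0 0 0 0 0 0;0 0 0 0 0 0 0' >/dev/null ; python3 ok.py
```

```text
t 28.55 tcp [ 0.6187 -0.1913  0.1403] phi -0.6 r 47.8 ft -1.5 fr -0.9 fz -7.2 w 18.3
t 28.75 tcp [ 0.6187 -0.1913  0.1403] phi -0.6 r 47.7 ft 0.1 fr 0.4 fz -7.2 w 18.2
```

```bash
python3 -m inch '0 .0003 0 .0005 0 0 0;0 0 0 0 0 0 0;0 0 0 0 0 0 0' >/dev/null ; python3 ok.py; python3 - <<'E'
from h import *
s=snapshot("side"); save("fin.png",cv2.resize(s["img"][225:365,220:380],None,fx=4,fy=4,interpolation=cv2.INTER_CUBIC))
E
```

```text
t 29.05 tcp [ 0.6187 -0.1913  0.1402] phi -0.6 r 47.8 ft -1.8 fr -0.8 fz -5.2 w 18.7
```

View pics/fin.png

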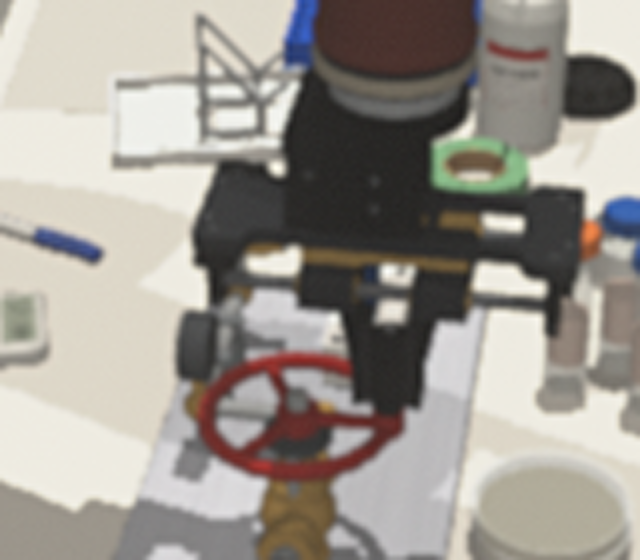

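The picture shows the gripper still holding the handle at (390,390), and the rack and bystanders are where they were. The turns add up to 0→186→355→522→687→719.5°, which is two full turns.

```bash
python3 -c "
from bench import *
print(close_job())"
```

```text
the job is handed in; nothing more can be done
None
```

I handed the job in at about 29 s: the panel stands fully down in the slot and is released, and the valve was turned to its closed stop, then backed off two turns (about 719.5° by arm position) with the handle still held.

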